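# Set the fume-port damper to its red mark and start the extraction fan

## Task

Get the fume extraction ready for the parting boil: with the shut fingertips push the damper lever round the port until its middle line stands over the red set-mark on the scale, then press the green start button fully in and let it come out again. Push the knob gently without pinching it, start the fan only once the damper is set, keep off the red stop button, and leave the cups, stand, loupe, tweezers and flask where they are.

Things in the scene. Friction and masses are not known exactly. Their poses are not given: they have to be found in the camera images.
- port: Round pale-grey fume extraction port fixed on the counter, foot 208 mm and body 180 mm across, top rim 30 mm high. Origin: centre of its underside, on its upright axis. Its engraved black scale runs on the rim from 135 degrees (shut) to 225 degrees (fully open), counter-clockwise from above from the port's x axis, so on the robot's side; long marks every 15 degrees.
- damper: The port's rotating shutter with its steel lever, a flat bar 8 mm wide, 34 to 39 mm above the counter, reaching 132 mm from the axis. Origin on the port's axis at counter height; x axis along the lever towards the knob. Turns about the upright axis only, a quarter turn; starts near shut, opens counter-clockwise from above. Friction (0.2 N m, 2 N at the knob) holds it where left.
- lever_knob (a point): Point on the axis of the upright black round knob on the lever, 55 mm above the counter and 120 mm from the port's axis. The knob is 20 mm in diameter and stands from 41 to 71 mm above the counter, clear above the rim, so it can be pushed from the side by a tip that comes down next to it.
- set_mark: Red set-mark, a tab 14 mm wide clipped over the scale's rim and fixed there. Origin on the port's axis at counter height; its x axis points from the axis through the middle of the tab. The lever is set when its middle line points the same way, so that the red tab shows about equally (3 mm) on both sides of the bar.
- set_tab (a point): Middle of the red tab's top at the rim's outer edge, 92.5 mm from the port's axis, 32 mm above the counter; the lever passes 2 mm over it.
- starter: Fan starter, a fixed grey two-button control box 130 mm (x) by 76 mm (y), cover 56 mm above the counter. Origin: centre of its underside. Green start button 31 mm towards its -x end, red mushroom stop button 31 mm towards its +x end, both facing up.
- start_top (a point): Centre of the top of the green start button (24 mm in diameter, in a steel collar 40 mm across whose top is 68 mm above the counter); the button's top stands 78 mm above the counter when out.
- start (a joint): Travel of the green start button: 0 out, 0.006 m fully in, pressed straight down; a spring (1.5 N at first, 5 N fully in) returns it.
- stop_top (a point): Centre of the top of the red mushroom stop button, 36 mm in diameter, 80 mm above the counter, 62 mm from the start button. Not to be pressed.
- stop (a joint): Travel of the red stop button: 0 out, 0.006 m fully in.
- cup_stand: Loose slotted beech stand 192 by 54 by 28 mm with four slots along its x axis; origin: centre of its underside. Leave alone.
- cup_a: White annealing cup standing in the stand, 31 mm in diameter, 40 mm tall, its rim 50 mm above the counter; origin: centre of its underside. Leave alone.
- cup_b: Second white annealing cup in the stand, same size and origin. Leave alone.
- cup_c: Third white annealing cup in the stand, same size and origin. Leave alone.
- parting_cup: Loose white porcelain parting cup, 56 mm in diameter, 42 mm tall; origin: centre of its underside. Leave alone.
- loupe: Brass-rimmed magnifying loupe lying flat, rim 66 mm across, 9 mm thick, handle reaching 112 mm along its -x; origin: under the lens centre. Leave alone.
- tweezers: Fine steel tweezers lying flat, 134 mm long along x, 4 mm thick; origin: under the middle. Leave alone.
- flask: Copper boiling flask with a flared neck, 72 mm across the bulb, 122 mm tall; origin: centre of its underside. Leave alone.

How it is judged:
By the outcome, as a careful person would: the job done as asked, in the order asked, and still so for the second after the job is handed in, with the robot touching nothing.
It also fails if it takes over 51 s, if anything falls off the work surface, if the arm or the gripper's body presses on something with over 40 N, if the wrist force passes 120 N, or if a joint passes its speed limit or range.

## Robot

A 6-joint arm with a two-finger parallel gripper is mounted at the origin on the work surface. World frame = base frame: x ahead of the robot, y to its left, z up, the work surface at z = 0. Lengths are in m, angles in rad, forces in N, time in s.
With the tool pointing down it reaches from about 0.325 to 0.75 m from the base axis. Payload 7.6 kg.
Tool frame: the origin (TCP) lies midway between the tips of the shut fingers; the grasp point (between the pads) lies 19 mm behind it; z points along the fingers, y is the direction in which the jaws open and shut (so a half turn about z gives the same grasp; the last joint's range is limited). The gripper opens to 85 mm and grips with 20 to 120 N. Pads are 22 mm wide; open, the fingers measure 114 mm over their backs; the gripper's body (76 mm by 85 mm) begins 54 mm behind the grasp point. The pads swing forward as they close: fully open they stand 13 mm farther back than shut.
Start: joints at [1.087, 0.052, 1.401, -0, 1.689, -0.07], TCP at [0.211, 0.481, 0.231] pointing down, gripper open.
Joint ranges: [-2.9, 2.9], [-0.91, 2.17], [0.12, 2.37], [-1.06, 4.2], [0.26, 2.73], [-2.93, 2.93]. Speed limits (rad/s): [2.57, 2.57, 3.01, 3.14, 3.14, 3.14].

## Interface

Orientations are given as a unit quaternion [x, y, z, w].
In Python, from station import r gives the robot as it stands.
- The arm moves only by the tool move_arm, never from a script. Its argument "steps" is text: rows parted by semicolons, each of 6 numbers parted by spaces: the shift along the world's x, y, z in cm, then the turn, a rotation vector about the world's x, y, z in rad. In form: x y z ax ay az; .... A call has 1 to 12 rows; each row is the pose to reach, as a shift and turn from the pose commanded when the call began; what a row does not reach only later rows make up. A row lasts 1/8 s, in which the tool goes at most 62.5 mm and 10.7 degrees, less where a joint would pass 70% of its speed; a pose out of reach is approached as far as the arm can. A call with a gripper value outside its range is refused whole. "gripper" is the opening, from 0 (shut) to 1 (fully open), set as the call begins (left out, the last holds). The fingers move at their own pace and stop on an object; "grip_force" is the grip in N (left out, the last holds). Time passes only in rows, so rows that repeat a pose let the fingers close. It gives the time, the measured TCP pose, the force and the opening at its end, in the units of the state.
- r.get_obs(): the state, without advancing time (a new reading comes with each control period).
- r.read_camera(name): name is "scene" or "top" or "wrist"; returns a dict with "color" (400x640x3 uint8, blue, green, red), "fx", "fy", "cx", "cy" (pixels), "world_to_cam" (4x4, takes a point from world to camera coordinates). Camera axes: x right, y up, looking along -z (the intrinsics and any distortion apply to the point x, -y, -z); pixel columns grow to the right and rows downward; lengths in m; the calibration is good to about 2 mm. A picture is of the moment at which its call begins. There is no depth.
- r.hand_in(): hands the job in, once; it reports no verdict.
The state is a dict: "t": time; "q": joint angles; "dq": joint speeds; "joint_torque": joint torques, N m; "tool_pos": TCP position; "ee_rot": TCP orientation; "wrist_force": force on the tool from outside, world axes, zero at the start; "torque": the same for the moment, N m; "finger_gap": finger opening in m.
Only numpy, scipy, OpenCV 4.12 (cv2) and the standard library are available. Lean on these libraries where they do the work, as an engineer would, in place of code of your own. Each camera call takes 0.05 s, during which the arm holds its last target.

## Working session

There is one attempt and no reset: what is moved stays moved. The work goes in short steps, Python scripts to look and compute and a tool call to move; the robot and the scene stay as the last step left them, time stands still between calls to the robot, and variables do not carry over. Pictures are saved under pics/ and viewed, and the job is handed in when it is done.

Besides the shell and the picture viewer there is one more tool, called after "Request:" as name(argument=value, ...) on one line, values as JSON. move_arm: Moves the arm, as the interface text tells. Its arguments: {"type":"object","properties":{"steps":{"type":"string"},"gripper":{"type":"number"},"grip_force":{"type":"number"}},"required":["steps"]}

```bash
mkdir -p pics; ls; cat > h.py <<'E'
import numpy as np,cv2
from station import r
def cam(n,f=None):
    c=r.read_camera(n)
    if f: cv2.imwrite('pics/'+f,c['color'])
    return c
def ray(c,u,v,z):
    W=np.array(c['world_to_cam']);R=W[:3,:3];t=W[:3,3]
    d=R.T@np.array([(u-c['cx'])/c['fx'],-(v-c['cy'])/c['fy'],-1]);o=-R.T@t
    return o+d*(z-o[2])/d[2]
def proj(c,p):
    W=np.array(c['world_to_cam']);q=W[:3,:3]@np.array(p)+W[:3,3]
    return c['cx']+c['fx']*q[0]/-q[2], c['cy']-c['fy']*q[1]/-q[2]
E
python3 - <<'E'
from h import *
for n in ['top','scene','wrist']:
    c=cam(n,n+'0.png'); print(n,[k for k in c],c['fx'],c['cx'],c['cy'],np.round(c['world_to_cam'],3).tolist())
    np.save(n+'0.npy',c,allow_pickle=True)
print(r.get_obs())
E
```

```text
pics
top ['color', 'fx', 'fy', 'cx', 'cy', 'world_to_cam'] 470.733454665694 321.2705777290001 188.75199308450422 [[-0.005, -1.0, 0.012, -0.007], [0.987, -0.003, 0.161, -0.584], [-0.161, 0.013, 0.987, -1.303], [0.0, 0.0, 0.0, 1.0]]
scene ['color', 'fx', 'fy', 'cx', 'cy', 'world_to_cam'] 507.8782147840142 316.52471211576255 207.79211516819026 [[-0.058, 0.998, -0.004, 0.044], [-0.541, -0.028, 0.841, 0.222], [0.839, 0.051, 0.541, -1.66], [0.0, 0.0, 0.0, 1.0]]
wrist ['color', 'fx', 'fy', 'cx', 'cy', 'world_to_cam'] 277.5754450149656 321.86145700253286 194.0834360743583 [[0.401, 0.916, -0.001, -0.525], [-0.88, 0.385, -0.279, 0.036], [-0.255, 0.113, 0.96, -0.38], [0.0, 0.0, 0.0, 1.0]]
{'t': 0.15, 'q': array([ 1.08668441e+00,  5.26962869e-02,  1.40147242e+00, -9.62189420e-06,
        1.68860520e+00, -7.03058270e-02]), 'dq': array([ 0.00106811, -0.00160225, -0.00316213,  0.00020904,  0.0003416 ,
        0.00038595]), 'joint_torque': array([ 1.27401785e-03, -3.81947780e+01, -3.60426521e+01, -4.24803079e-05,
        4.55592104e-03,  2.19514425e-05]), 'tool_pos': array([0.21098136, 0.48049787, 0.23067333]), 'ee_rot': array([ 2.05430500e-01,  9.78671529e-01, -5.69384826e-04, -1.57042228e-04]), 'wrist_force': array([-0.18759342,  0.06699432,  0.08448991]), 'torque': array([-0.01607221, -0.04451977, -0.02670504]), 'finger_gap': 0.08523453661378722}
```

View pics/top0.png

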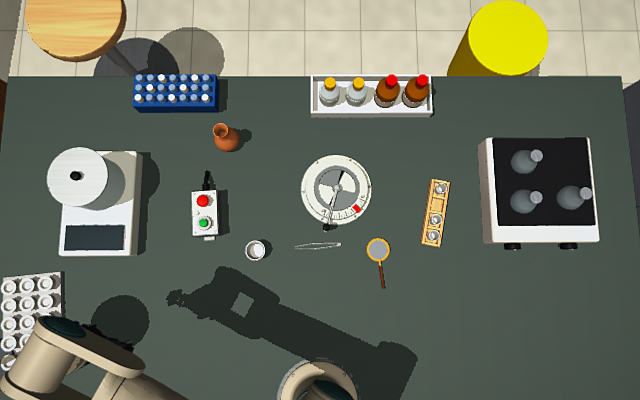

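View pics/scene0.png

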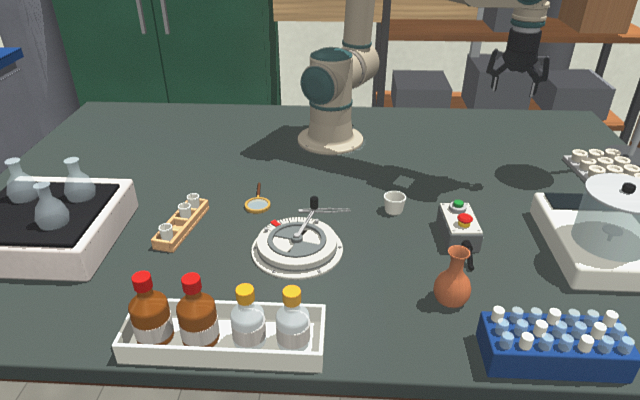

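View pics/wrist0.png

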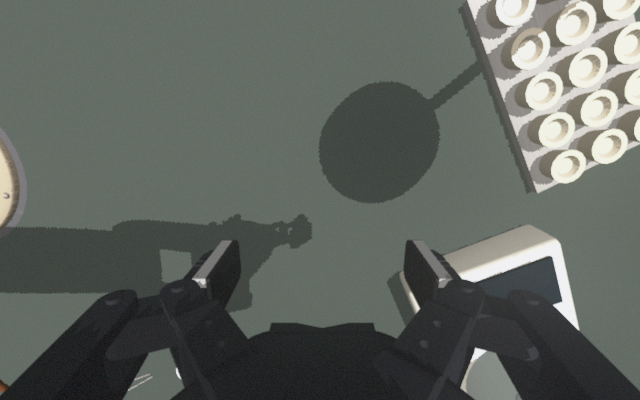

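The top view shows the port centred near (336,190), the lever knob at (327,228), the red tab at (357,209) and the starter with green at (204,223) and red at (203,200). I'll take coarse positions from it.

```bash
python3 - <<'E'
from h import *
c=np.load('top0.npy',allow_pickle=True).item();im=c['color']
hsv=cv2.cvtColor(im,cv2.COLOR_BGR2HSV)
def blob(m,x0,x1,y0,y1):
    mm=np.zeros_like(m);mm[y0:y1,x0:x1]=m[y0:y1,x0:x1]
    n,l,s,ce=cv2.connectedComponentsWithStats(mm);i=1+np.argmax(s[1:,4]);return ce[i],s[i]
red=((hsv[...,0]<8)|(hsv[...,0]>172))&(hsv[...,1]>140)&(hsv[...,2]>90);red=red.astype('u1')
gr=((hsv[...,0]>45)&(hsv[...,0]<85)&(hsv[...,1]>120)).astype('u1')
for nm,m,box,z in [('tab',red,(340,380,190,230),.032),('stop',red,(190,220,190,215),.08),('start',gr,(190,220,210,240),.078)]:
    ce,s=blob(m,*box);print(nm,ce,s,ray(c,*ce,z).round(4))
print('knob',ray(c,327,227,.071).round(4))
# port foot: bright ellipse
for p in [(336,190)]: print(ray(c,*p,.03))
big=cv2.resize(im[140:260,270:400],None,fx=6,fy=5,interpolation=cv2.INTER_CUBIC);big=cv2.resize(im[145:250,280:400],None,fx=5.5,fy=5.5,interpolation=cv2.INTER_CUBIC);cv2.imwrite('pics/z.png',big)
E
```

```text
tab [356.16666667 208.21428571] [352 204   9   9  42] [ 0.5295 -0.1101  0.032 ]
stop [202.45217391 200.47826087] [197 195  12  12 115] [0.5469 0.3211 0.08  ]
start [202.89285714 222.58928571] [199 219   9   8  56] [0.4856 0.3182 0.078 ]
knob [ 0.4725 -0.0246  0.071 ]
[ 0.58317369 -0.05256921  0.03      ]
```

View pics/z.png

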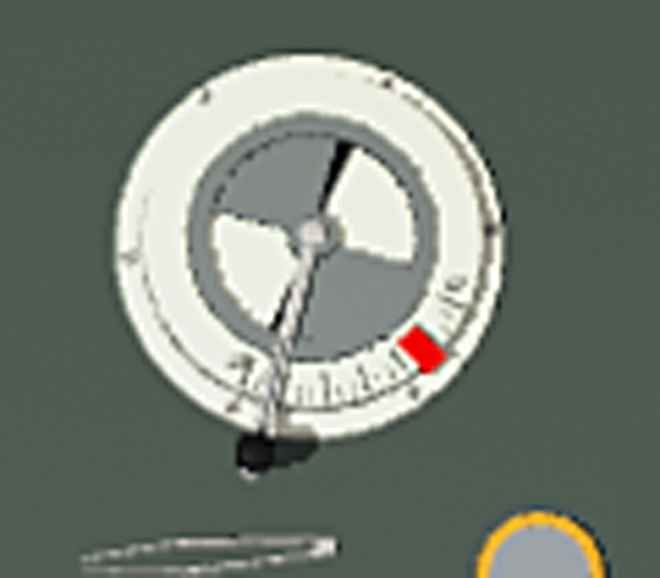

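```bash
python3 - <<'E'
from h import *
c=np.load('wrist0.npy',allow_pickle=True).item();W=np.array(c['world_to_cam'])
o=-W[:3,:3].T@W[:3,3];print('cam',o,'look',-W[2,:3])
X=np.array([-.916,.402,0]);Y=np.array([.402,.916,0]);d=o-np.array([.211,.4805,.2307]);print('rel tool x,y,z',d@X,d@Y,d[2])
t=np.load('top0.npy',allow_pickle=True).item()
P=ray(t,336.9,187.5,.04);print('pivot',P)
im=t['color'];m=((im.min(2)>190)).astype('u1');m[:140]=0;m[:,:290]=0;m[:,385:]=0;m[240:]=0
cs,_=cv2.findContours(m,cv2.RETR_EXTERNAL,cv2.CHAIN_APPROX_NONE);k=max(cs,key=cv2.contourArea)
e=cv2.fitEllipse(cv2.convexHull(k));print(e,ray(t,*e[0],.008))
for n,q in [('tab',[.5295,-.1101]),('knob',[.4725,-.0246])]:
    v=np.array(q)-P[:2];print(n,np.hypot(*v),np.degrees(np.arctan2(v[1],v[0])))
E
```

```text
cam [0.14571873 0.50944651 0.37411081] look [ 0.25508565 -0.11276176 -0.96032083]
rel tool x,y,z 0.07143413891722475 0.0002719321387026012 0.14341080998605096
pivot [ 0.58887103 -0.05479634  0.04      ]
((334.49755859375, 187.68443298339844), (64.22333526611328, 70.3778305053711), 57.5229606628418) [ 0.59363952 -0.04918364  0.008     ]
tab 0.08113824154222353 -137.03135537609984
knob 0.12022493362195642 165.45351888650575
```

Request:
move_arm(steps="2.7 -4.7 0 0 0 -0.14; 5.4 -9.4 0 0 0 -0.28; 8.2 -14 0 0 0 -0.42; 10.9 -18.7 0 0 0 -0.56; 13.6 -23.4 0 0 0 -0.7; 16.3 -28 0 0 0 -0.84; 19 -32.8 0 0 0 -0.98; 21.8 -37.4 0 0 0 -1.12; 24.5 -42 -1 0 0 -1.26; 27.2 -46.8 -3 0 0 -1.41; 27.2 -46.8 -3 0 0 -1.41; 27.2 -46.8 -3 0 0 -1.41", gripper=0, grip_force=20)

```text
t: 1.65
tool_pos: [0.4829, 0.0129, 0.2013]
ee_rot: [0.791, 0.612, -0.0, -0.0]
wrist_force: [0.1, 0.8, 1.3]
finger_gap: 0.0004
```

```bash
python3 - <<'E'
from h import *
c=cam('wrist','w1.png');np.save('w1.npy',c,allow_pickle=True)
o=r.get_obs();print(o['t'],o['tool_pos'],o['ee_rot'],o['q'],o['wrist_force'],o['finger_gap'])
print(proj(c,o['tool_pos']))
E
```

```text
1.7 [0.48295034 0.01341134 0.20168831] [7.90197789e-01 6.12851841e-01 2.69577778e-04 4.29180423e-05] [-4.88541242e-02 -5.68318979e-02  1.56840118e+00  2.86150023e-04
  1.62955812e+00  2.02629849e-01] [ 0.07716467 -0.21295849  0.315226  ] 0.00017371094655360285
(np.float64(322.47821837578425), np.float64(243.34430743935468))
```

View pics/w1.png

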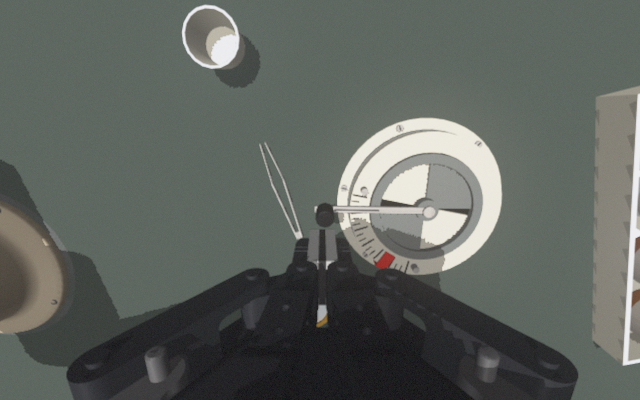

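The wrist view shows the knob at (324,213), the pivot at (429,212), the red tab at (385,261) and the fingers just below the knob. I'll fit these accurately.

```bash
python3 - <<'E'
from h import *
c=np.load('w1.npy',allow_pickle=True).item();im=c['color']
cv2.imwrite('pics/z1.png',cv2.resize(im[110:290,300:510],None,fx=3.3,fy=3.3,interpolation=cv2.INTER_CUBIC))
E
```

```text
(no output)
```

View pics/z1.png

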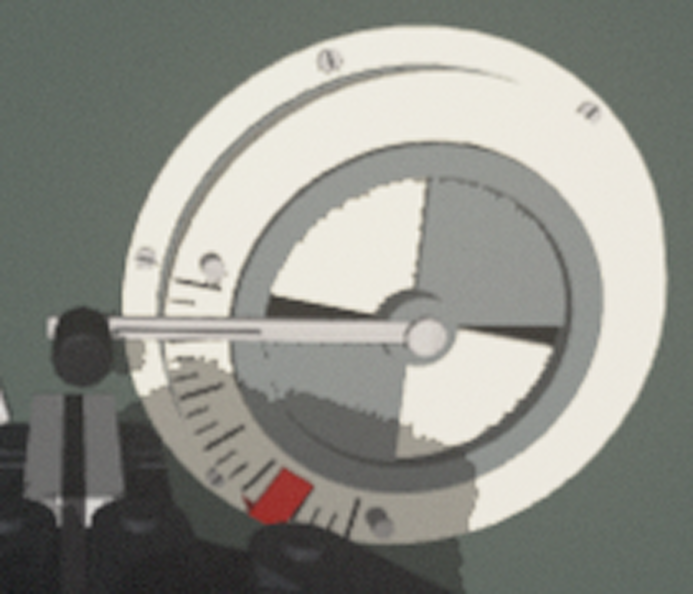

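```bash
cat >> h.py <<'E'
from scipy.optimize import least_squares
def circ(P):
    f=lambda p:np.hypot(P[:,0]-p[0],P[:,1]-p[1])-p[2]
    s=least_squares(f,[P[:,0].mean(),P[:,1].mean(),.1],loss='soft_l1',f_scale=.001);return s.x,np.sqrt(np.mean(f(s.x)**2))
E
python3 - <<'E'
from h import *
c=np.load('w1.npy',allow_pickle=True).item();im=c['color']
m=(im.min(2)>165).astype('u1');m[:,:336]=0;m[:,520:]=0;m[:100]=0;m[300:]=0
k=max(cv2.findContours(m,0,cv2.CHAIN_APPROX_NONE)[0],key=cv2.contourArea)
h=cv2.convexHull(k)[:,0,:].astype(float)
sel=[p for p in h if p[1]<235 and not(p[0]<345 and p[1]>205)]
for z in (0,.006,.012):
    print(z,circ(np.array([ray(c,*p,z)[:2] for p in sel])),len(sel))
# slot outer edge, zoom px
s=np.array([(230,300),(240,255),(280,200),(340,158),(410,141),(480,148),(540,180),(585,230),(603,290),(598,345),(570,410),(520,460),(460,487),(400,490)])/3.3+[300,110]
print('slot',circ(np.array([ray(c,*p,.03)[:2] for p in s])))
for z in (.04,.045,.05):print('pivot',z,ray(c,300+427/3.3,110+337/3.3,z))
hsv=cv2.cvtColor(im,cv2.COLOR_BGR2HSV)
red=(((hsv[...,0]<8)|(hsv[...,0]>172))&(hsv[...,1]>120)&(hsv[...,2]>60)).astype('u1');red[:240]=0;red[:,:370]=0;red[:,400:]=0
k=max(cv2.findContours(red,0,cv2.CHAIN_APPROX_NONE)[0],key=cv2.contourArea)
print('tab box',cv2.boxPoints(cv2.minAreaRect(k)))
for q in [(276,467),(314,482),(246,500),(281,522)]: print(q,ray(c,300+q[0]/3.3,110+q[1]/3.3,.032))
print('knobtop',ray(c,300+83/3.3,110+337/3.3,.071), 'lever edges',ray(c,300+165/3.3,110+317/3.3,.039),ray(c,300+165/3.3,110+338/3.3,.039))
E
```

```text
0 (array([ 0.59427435, -0.05785489,  0.10714435]), np.float64(0.0008399453021266005)) 39
0.006 (array([ 0.5926382 , -0.05543163,  0.10528385]), np.float64(0.0008246760318640281)) 39
0.012 (array([ 0.59100204, -0.05300816,  0.10342321]), np.float64(0.0008094399462095339)) 39
slot (array([ 0.59191459, -0.05638159,  0.06890808]), np.float64(0.001334985400692078))
pivot 0.04 [ 0.59402585 -0.05610123  0.04      ]
pivot 0.045 [ 0.59248669 -0.05383958  0.045     ]
pivot 0.05 [ 0.59094753 -0.05157793  0.05      ]
tab box [[373.55658 263.31223]
 [387.89142 250.28053]
 [395.35748 258.4932 ]
 [381.02264 271.5249 ]]
(276, 467) [ 0.53365547 -0.09745435  0.032     ]
(314, 482) [ 0.5464531  -0.10725744  0.032     ]
(246, 500) [ 0.51990528 -0.10835701  0.032     ]
(281, 522) [ 0.53109173 -0.12102896  0.032     ]
knobtop [ 0.47881207 -0.01495806  0.071     ] lever edges [ 0.50610247 -0.0261967   0.039     ] [ 0.50436546 -0.03385102  0.039     ]
```

Request:
move_arm(steps="0 0 -3 0 0 0; 0 0 -7 0 0 0; 0 0 -11 0 0 0; 0 0 -13.5 0 0 0; 0 0 -14.5 0 0 0; 0 0 -15 0 0 0; 0 0 -15 0 0 0")

```text
t: 2.58
tool_pos: [0.4836, 0.013, 0.0522]
ee_rot: [0.79, 0.612, 0.001, 0.001]
wrist_force: [0.1, 0.2, 1.1]
finger_gap: -0.0
```

```bash
cat > wp.py <<'E'
from h import *
import sys
P=np.array([.592,-.0545]);o=r.get_obs();print(o['t'],o['tool_pos'],o['wrist_force'])
def wp(th,off=.021):
    a=np.radians(th);return P+.12*np.array([np.cos(a),np.sin(a)])-off*np.array([-np.sin(a),np.cos(a)])
q=o['ee_rot'];yaw=np.degrees(2*np.arctan2(q[1],q[0]))+90
print('yaw as lever angle',yaw)
for th in map(float,sys.argv[1:]):
    w=(wp(th)-o['tool_pos'][:2])*100;print(th,w.round(2),np.radians(th-yaw).round(3))
E
python3 wp.py 165 167.5 170 172.5 175 177.5 180 182.5 185 187.5 190 192.5 195 200 205 210 215 217 222.5
python3 -c "
from h import *
cam('wrist','w2.png')"
```

```text
2.575 [0.48359657 0.01297758 0.05223931] [0.13685733 0.15322972 1.06380576]
yaw as lever angle 165.54004730194575
165.0 [-0.21 -1.61] -0.009
167.5 [-0.42 -2.1 ] 0.034
170.0 [-0.61 -2.6 ] 0.078
172.5 [-0.78 -3.1 ] 0.121
175.0 [-0.93 -3.61] 0.165
177.5 [-1.06 -4.13] 0.209
180.0 [-1.16 -4.65] 0.252
182.5 [-1.24 -5.17] 0.296
185.0 [-1.3 -5.7] 0.34
187.5 [-1.33 -6.23] 0.383
190.0 [-1.34 -6.76] 0.427
192.5 [-1.33 -7.29] 0.471
195.0 [-1.29 -7.83] 0.514
200.0 [-1.15 -8.88] 0.601
205.0 [-0.92 -9.92] 0.689
210.0 [ -0.6  -10.93] 0.776
215.0 [ -0.19 -11.91] 0.863
217.0 [-1.000e-02 -1.229e+01] 0.898
222.5 [  0.57 -13.31] 0.994
```

View pics/w2.png

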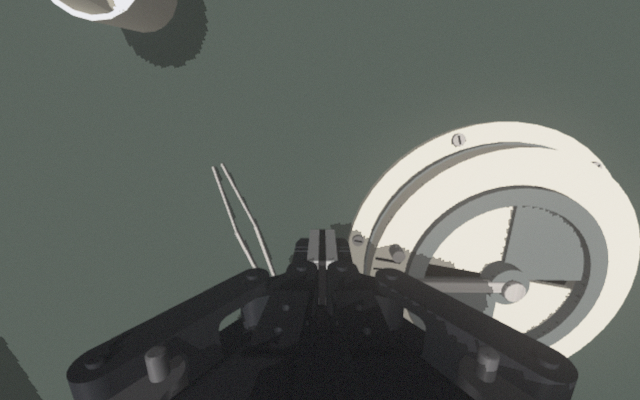

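The shut tips are down at (322,245) beside the knob and on its trailing side. The port scale and lever are to the right, and nothing is touching. Starting the push.

Request:
move_arm(steps="-0.1 -0.6 0 0 0 0; -0.2 -1.2 0 0 0 0; -0.2 -1.6 0 0 0 0; -0.4 -2.1 0 0 0 0.034; -0.6 -2.6 0 0 0 0.078; -0.8 -3.1 0 0 0 0.121; -0.9 -3.6 0 0 0 0.165; -1.1 -4.1 0 0 0 0.209; -1.2 -4.6 0 0 0 0.252; -1.25 -5.2 0 0 0 0.296; -1.3 -5.7 0 0 0 0.34; -1.33 -6.2 0 0 0 0.383")

```text
t: 4.12
tool_pos: [0.4697, -0.0494, 0.0515]
ee_rot: [0.659, 0.752, 0.0, -0.0]
wrist_force: [-0.8, 2.1, 1.4]
finger_gap: 0.0001
```

```bash
python3 -c "
from h import *
cam('wrist','w3.png');c=cam('top');cv2.imwrite('pics/t3.png',cv2.resize(c['color'][145:250,280:400],None,fx=5.5,fy=5.5))"
python3 wp.py 187.5 190 192.5 195 197.5 200 202.5 205 207.5 210 212.5 215 217 222.5
```

```text
4.225 [ 0.46981041 -0.04977585  0.05145451] [ 0.4857457  -0.30005117 -0.81476757]
yaw as lever angle 187.42496043137524
187.5 [0.05 0.04] 0.001
190.0 [ 0.04 -0.49] 0.045
192.5 [ 0.05 -1.02] 0.089
195.0 [ 0.08 -1.55] 0.132
197.5 [ 0.14 -2.08] 0.176
200.0 [ 0.22 -2.6 ] 0.219
202.5 [ 0.33 -3.12] 0.263
205.0 [ 0.46 -3.64] 0.307
207.5 [ 0.61 -4.15] 0.35
210.0 [ 0.78 -4.65] 0.394
212.5 [ 0.97 -5.15] 0.438
215.0 [ 1.18 -5.64] 0.481
217.0 [ 1.37 -6.02] 0.516
222.5 [ 1.95 -7.03] 0.612
```

View pics/t3.png

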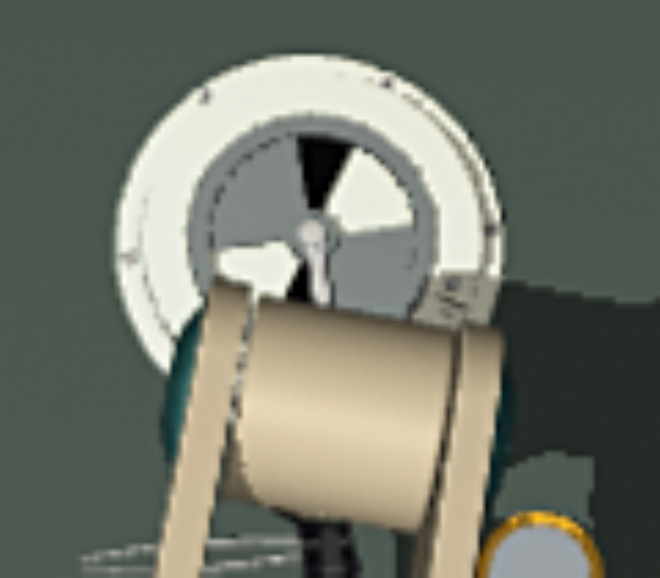

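View pics/w3.png

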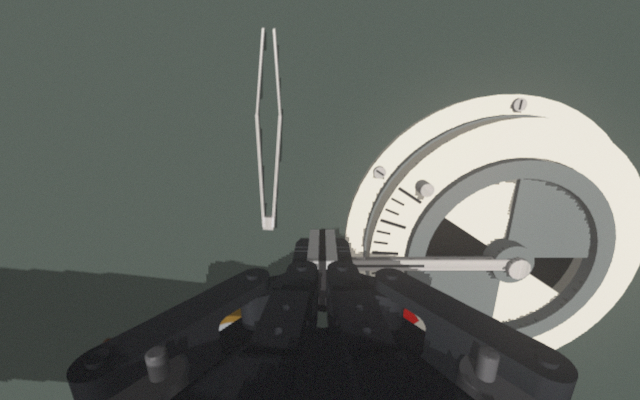

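The lever has turned with the push: in the wrist view it runs from (517,267) to (360,262), and the tab is still ahead near (410,315). Continuing to about 215°.

Request:
move_arm(steps="0 -0.5 0 0 0 0.045; 0 -1 0 0 0 0.089; 0.1 -1.5 0 0 0 0.132; 0.1 -2.1 0 0 0 0.176; 0.2 -2.6 0 0 0 0.219; 0.3 -3.1 0 0 0 0.263; 0.45 -3.6 0 0 0 0.307; 0.6 -4.1 0 0 0 0.35; 0.8 -4.6 0 0 0 0.394; 0.95 -5.1 0 0 0 0.438; 1.15 -5.6 0 0 0 0.481; 1.15 -5.6 0 0 0 0.481")

```text
t: 5.72
tool_pos: [0.4813, -0.1055, 0.0512]
ee_rot: [0.462, 0.887, -0.0, -0.0]
wrist_force: [0.8, 0.8, -1.1]
finger_gap: 0.0001
```

```bash
python3 wp.py 215 217 222.5; python3 -c "
from h import *
c=cam('wrist','w4.png');np.save('w4.npy',c,allow_pickle=True)
c=cam('scene');cv2.imwrite('pics/s4.png',cv2.resize(c['color'][150:300,220:400],None,fx=4,fy=4,interpolation=2))"
```

```text
5.725 [ 0.48125817 -0.10548026  0.05121666] [ 0.79039496  0.7854057  -1.1133194 ]
yaw as lever angle 214.92166196947454
215.0 [ 0.04 -0.06] 0.001
217.0 [ 0.23 -0.45] 0.036
222.5 [ 0.81 -1.46] 0.132
```

View pics/w4.png

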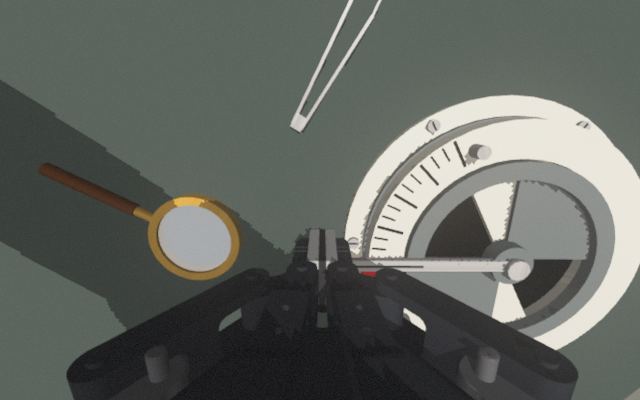

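View pics/s4.png

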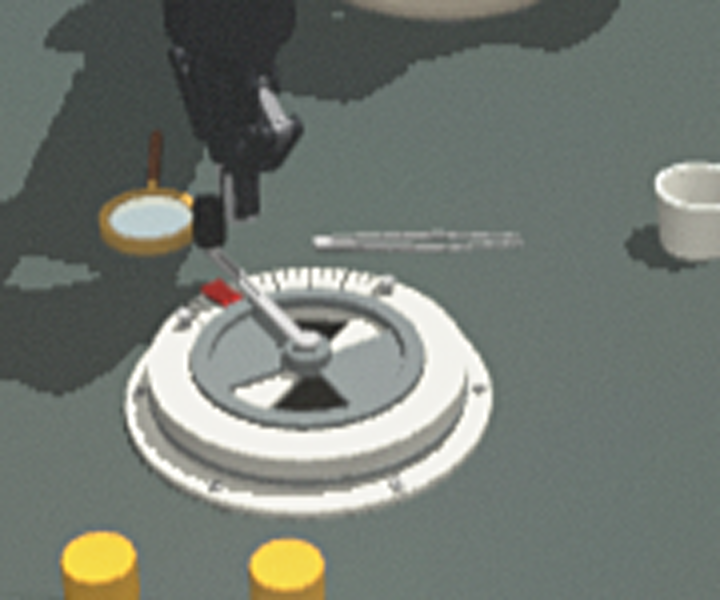

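Request:
move_arm(steps="-0.6 0.8 0 0 0 0; -0.6 0.8 4 0 0 0; -0.6 0.8 8 0 0 0; 1.2 -1.6 11 0 0 0; 2.9 -4.1 12 0 0 0; 2.9 -4.1 12 0 0 0; 2.9 -4.1 12 0 0 0")

```text
t: 6.7
tool_pos: [0.5096, -0.1455, 0.1706]
ee_rot: [0.462, 0.887, 0.0, -0.001]
wrist_force: [-0.2, 0.2, -0.5]
finger_gap: 0.0
```

```bash
python3 -c "
from h import *
c=cam('wrist','w5.png');np.save('w5.npy',c,allow_pickle=True);print(r.get_obs()['tool_pos'])"
```

```text
[ 0.50957434 -0.14534922  0.17055981]
```

View pics/w5.png

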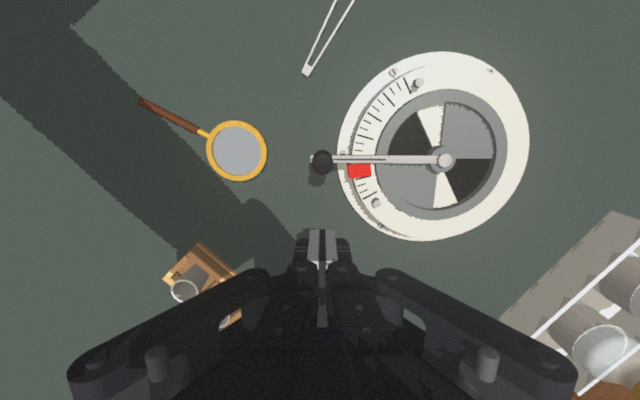

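This view is clear: lever from (445,160) to the knob at (321,161), red tab just below it at (359,171). Zooming to measure.

```bash
python3 - <<'E'
from h import *
c=np.load('w5.npy',allow_pickle=True).item();im=c['color']
cv2.imwrite('pics/z5.png',cv2.resize(im[130:200,300:460],None,fx=5,fy=5,interpolation=cv2.INTER_CUBIC))
m=(im.min(2)>150).astype('u1');m[:,:330]=0;m[:,540:]=0;m[:40]=0;m[250:]=0
k=max(cv2.findContours(m,0,cv2.CHAIN_APPROX_NONE)[0],key=cv2.contourArea)
h=cv2.convexHull(k)[:,0,:].astype(float);h=np.array([p for p in h if not(p[0]<345 and 140<p[1]<185)])
for z in (.006,.01):print(z,circ(np.array([ray(c,*p,z)[:2] for p in h])),len(h))
E
```

```text
0.006 (array([ 0.59408326, -0.05334344,  0.10534669]), np.float64(0.001090336263463517)) 61
0.01 (array([ 0.59245765, -0.05378309,  0.10397967]), np.float64(0.0010761295747148331)) 61
```

View pics/z5.png

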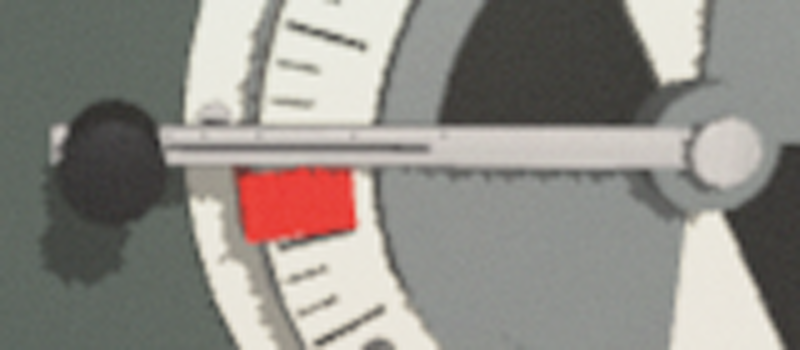

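```bash
cat > ang.py <<'E'
from h import *
def Z(c,q,z,o=(300,130),f=5): return ray(c,o[0]+(q[0]+.5)/f-.5,o[1]+(q[1]+.5)/f-.5,z)[:2]
A=lambda v:np.degrees(np.arctan2(v[1],v[0]))%360
E
python3 - <<'E'
from ang import *
c=np.load('w5.npy',allow_pickle=True).item()
P=np.array([.5923,-.0538])
ue=[Z(c,q,.039) for q in [(180,126),(680,125)]];le=[Z(c,q,.039) for q in [(180,166),(680,170)]]
m0=(ue[0]+le[0])/2;m1=(ue[1]+le[1])/2
print('lever dir',A(m0-m1),'from P',A(m0-P),'width',np.linalg.norm(ue[0]-le[0]),np.linalg.norm(ue[1]-le[1]),'pivot-ish near',m1)
a,b=Z(c,(248,243),.032),Z(c,(357,228),.032)
d=(a-b)/np.linalg.norm(a-b);n=np.array([-d[1],d[0]])
off=(P-(a+b)/2)@n
print('tab edge dir',A(d),'len',np.linalg.norm(a-b),'perp dist of P from edge',off)
for q in [(a+b)/2,a,b]:
    v=q-P;print('tab mid angle est',A(v)-np.degrees(np.arcsin(.007/np.hypot(*v))),np.hypot(*v))
print('upper visible edge ang', [A(Z(c,q,.032)-P) for q in [(240,172),(352,167)]])
E
```

```text
lever dir 214.90061055333422 from P 214.70411359928062 width 0.007997729356608366 0.009059266756641624 pivot-ish near [ 0.58620744 -0.05760389]
tab edge dir 223.12810659089527 len 0.022764953575935522 perp dist of P from edge -0.007576086798751839
tab mid angle est 223.52767771869443 0.0829279684011042
tab mid angle est 223.47929977198626 0.09426858113658465
tab mid angle est 223.59150696821632 0.07160064282128671
upper visible edge ang [np.float64(218.57007788057135), np.float64(218.86377392168103)]
```

```bash
python3 wp.py 208 212 215 216.5 218 219.5 221 222 223.2
```

```text
6.75 [ 0.50957434 -0.14534922  0.17055981] [ 0.25466145  0.48699408 -0.13002403]
yaw as lever angle 215.03126176822926
208.0 [-3.34  5.31] -0.123
212.0 [-3.05  4.51] -0.053
215.0 [-2.79  3.92] -0.001
216.5 [-2.65  3.64] 0.026
218.0 [-2.51  3.35] 0.052
219.5 [-2.35  3.07] 0.078
221.0 [-2.19  2.8 ] 0.104
222.0 [-2.08  2.62] 0.122
223.2 [-1.94  2.4 ] 0.143
```

Request:
move_arm(steps="-1.8 2.6 -2 0 0 0; -3.4 5.2 -4 0 0 -0.05; -3.35 5.3 -8 0 0 -0.05; -3.35 5.3 -11.9 0 0 -0.05; -3.35 5.3 -11.9 0 0 -0.05; -3.05 4.5 -11.9 0 0 -0.05; -2.8 3.9 -11.9 0 0 0; -2.65 3.65 -11.9 0 0 0.026; -2.5 3.35 -11.9 0 0 0.052; -2.35 3.05 -11.9 0 0 0.078; -2.2 2.8 -11.9 0 0 0.104; -2.1 2.6 -11.9 0 0 0.122")

```text
t: 8.25
tool_pos: [0.4894, -0.1204, 0.0523]
ee_rot: [0.406, 0.914, 0.0, -0.0]
wrist_force: [-0.2, 2.1, 1.2]
finger_gap: -0.0002
```

```bash
python3 wp.py 222 223 223.4 224
```

```text
8.25 [ 0.4893796  -0.12037714  0.05229809] [-0.23428652  2.05017598  1.17569333]
yaw as lever angle 222.06801193498669
222.0 [-0.06  0.12] -0.001
223.0 [ 0.05 -0.06] 0.016
223.4 [ 0.1  -0.13] 0.023
224.0 [ 0.17 -0.24] 0.034
```

Request:
move_arm(steps="-0.6 0.7 0 0 0 0; -0.6 0.7 4 0 0 0; -0.6 0.7 8 0 0 0; 1.4 -1.4 11 0 0 0; 3.4 -3.6 12 0 0 0; 3.4 -3.6 12 0 0 0; 3.4 -3.6 12 0 0 0")

```text
t: 9.12
tool_pos: [0.5226, -0.1557, 0.1715]
ee_rot: [0.407, 0.914, -0.0, -0.001]
wrist_force: [0.5, 0.1, -0.8]
finger_gap: -0.0002
```

```bash
python3 -c "
from h import *
c=cam('wrist','w6.png');np.save('w6.npy',c,allow_pickle=True);print(r.get_obs()['tool_pos'])
im=c['color'];cv2.imwrite('pics/z6.png',cv2.resize(im[130:200,300:460],None,fx=5,fy=5,interpolation=cv2.INTER_CUBIC))"
```

```text
[ 0.52251202 -0.15554882  0.17147814]
```

View pics/z6.png

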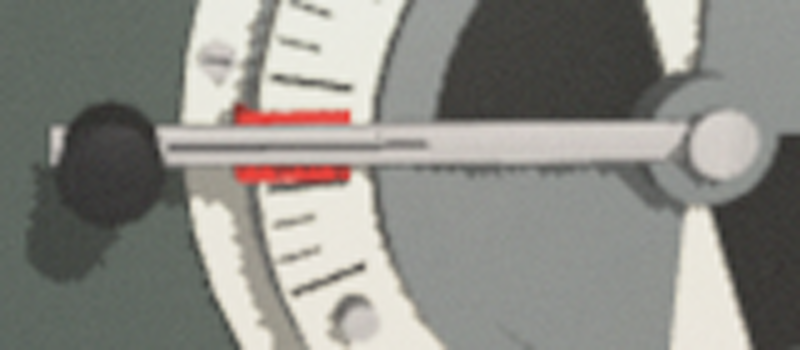

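Red now shows on both sides of the bar. The tab edges are near rows 109 and 182 in the zoom, and the bar edges near 126 and 166. I'll measure with parallax taken into account.

```bash
python3 - <<'E'
from ang import *
c=np.load('w6.npy',allow_pickle=True).item();im=c['color']
hsv=cv2.cvtColor(im,cv2.COLOR_BGR2HSV)
red=(((hsv[...,0]<8)|(hsv[...,0]>172))&(hsv[...,1]>110))
P=np.array([.592,-.054])
big=cv2.resize(im[130:200,300:460],None,fx=5,fy=5,interpolation=cv2.INTER_CUBIC).astype(int)
sat=big[...,2]-big[...,1]
for x in (265,290,315,335):
    col=np.where(sat[:,x]>80)[0];g=np.where(np.diff(col)>5)[0][0]
    t0,u,l,t1=col[0],col[g],col[g+1],col[-1]
    T=[Z(c,(x,v),.032) for v in (t0-.5,t1+.5)];L=[Z(c,(x,v),.039) for v in (u+.5,l-.5)]
    print(x,(t0,u,l,t1),'tab',A(sum(T)/2-P).round(2),'lever',A(sum(L)/2-P).round(2),'widths',np.linalg.norm(T[0]-T[1]).round(4),np.linalg.norm(L[0]-L[1]).round(4))
E
```

```text
265 (np.int64(113), np.int64(124), np.int64(166), np.int64(181)) tab 223.49 lever 222.5 widths 0.0142 0.0082
290 (np.int64(113), np.int64(123), np.int64(168), np.int64(181)) tab 223.58 lever 222.59 widths 0.0142 0.0088
315 (np.int64(112), np.int64(123), np.int64(167), np.int64(180)) tab 223.53 lever 222.55 widths 0.0142 0.0086
335 (np.int64(111), np.int64(123), np.int64(168), np.int64(178)) tab 223.37 lever 222.66 widths 0.014 0.0088
```

Request:
move_arm(steps="-2 2.2 -2 0 0 0; -4 4.3 -4 0 0 0; -4 4.3 -8 0 0 0; -4 4.3 -12 0 0 0; -4 4.3 -12 0 0 0; -3.7 3.95 -12 0 0 0; -3.5 3.7 -12 0 0 0.015; -3.4 3.6 -12 0 0 0.015; -3.35 3.55 -12 0 0 0.015; -3.3 3.5 -12 0 0 0.015; -3.27 3.46 -12 0 0 0.015; -3.27 3.46 -12 0 0 0.015")

```text
t: 10.68
tool_pos: [0.4906, -0.1217, 0.0523]
ee_rot: [0.4, 0.917, 0.0, 0.0]
wrist_force: [-0.5, 1.1, 1.7]
finger_gap: -0.0001
```

Request:
move_arm(steps="-0.6 0.7 0 0 0 0; -0.6 0.7 4 0 0 0; -0.6 0.7 8 0 0 0; 1.4 -1.4 11 0 0 0; 3.3 -3.5 12 0 0 0; 3.3 -3.5 12 0 0 0; 3.3 -3.5 12 0 0 0")

```text
t: 11.55
tool_pos: [0.5228, -0.1561, 0.1714]
ee_rot: [0.4, 0.917, 0.0, -0.001]
wrist_force: [0.2, 0.1, -0.2]
finger_gap: 0.0001
```

```bash
cat > chk.py <<'E'
from ang import *
import sys
c=cam('wrist',sys.argv[1]+'.png');np.save(sys.argv[1]+'.npy',c,allow_pickle=True);im=c['color']
print(r.get_obs()['t'],r.get_obs()['tool_pos'])
P=np.array([.592,-.054])
big=cv2.resize(im[130:200,300:460],None,fx=5,fy=5,interpolation=cv2.INTER_CUBIC);cv2.imwrite('pics/z'+sys.argv[1]+'.png',big);big=big.astype(int)
sat=big[...,2]-big[...,1]
for x in (265,290,315,335):
    col=np.where(sat[:,x]>80)[0];g=np.where(np.diff(col)>5)[0][0]
    t0,u,l,t1=col[0],col[g],col[g+1],col[-1]
    T=[Z(c,(x,v),.032) for v in (t0-.5,t1+.5)];L=[Z(c,(x,v),.039) for v in (u+.5,l-.5)]
    print(x,(t0,u,l,t1),'tab',A(sum(T)/2-P).round(2),'lever',A(sum(L)/2-P).round(2),'widths',np.linalg.norm(T[0]-T[1]).round(4),np.linalg.norm(L[0]-L[1]).round(4))
E
python3 chk.py w7
```

```text
11.6 [ 0.52280586 -0.15591229  0.17142427]
265 (np.int64(112), np.int64(130), np.int64(174), np.int64(181)) tab 223.39 lever 223.37 widths 0.0144 0.0086
290 (np.int64(113), np.int64(129), np.int64(175), np.int64(181)) tab 223.49 lever 223.4 widths 0.0142 0.0091
315 (np.int64(113), np.int64(129), np.int64(175), np.int64(181)) tab 223.53 lever 223.43 widths 0.0142 0.0091
335 (np.int64(113), np.int64(129), np.int64(172), np.int64(180)) tab 223.48 lever 223.23 widths 0.014 0.0084
```

View pics/zw7.png

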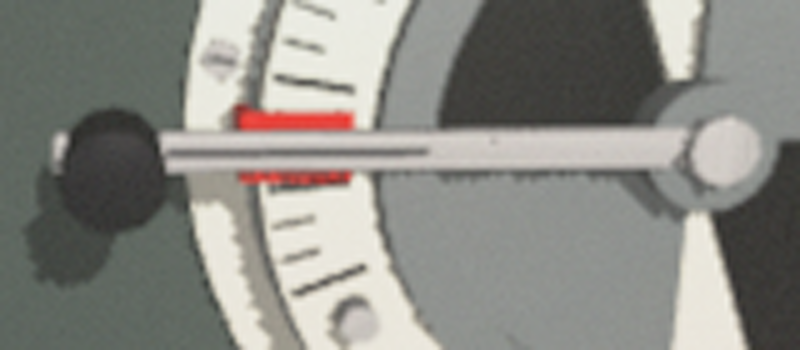

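Corrected for parallax, the lever is at 223.4° and the tab at 223.5°. I'll cross-check from a pose with the camera directly over the lever, where there is no parallax.

Request:
move_arm(steps="1.5 -1.6 0 0 0 0; 3 -3.2 0 0 0 0; 3 -3.2 0 0 0 0; 3 -3.2 0 0 0 0")

```text
t: 12.1
tool_pos: [0.553, -0.1879, 0.1719]
ee_rot: [0.4, 0.917, 0.0, -0.001]
wrist_force: [0.6, -0.1, 0.6]
finger_gap: 0.0002
```

```bash
python3 - <<'E'
from ang import *
c=cam('wrist','w8.png');im=c['color']
p=proj(c,(.592+.085*np.cos(np.radians(223.4)),-.054+.085*np.sin(np.radians(223.4)),.035));print(p)
y0=int(p[1])-35
big=cv2.resize(im[y0:y0+70,300:460],None,fx=5,fy=5,interpolation=cv2.INTER_CUBIC);cv2.imwrite('pics/z8.png',big);big=big.astype(int)
sat=big[...,2]-big[...,1];P=np.array([.592,-.054])
for x in (265,290,315,335):
    col=np.where(sat[:,x]>80)[0];g=np.where(np.diff(col)>5)[0][0]
    t0,u,l,t1=col[0],col[g],col[g+1],col[-1]
    T=[Z(c,(x,v),.032,(300,y0)) for v in (t0-.5,t1+.5)];L=[Z(c,(x,v),.039,(300,y0)) for v in (u+.5,l-.5)]
    print(x,t0,u,l,t1,'tab',A(sum(T)/2-P).round(2),'lever',A(sum(L)/2-P).round(2))
E
```

```text
(np.float64(357.62446207782114), np.float64(114.3830138255854))
265 141 155 204 216 tab 223.36 lever 223.45
290 143 155 204 213 tab 223.32 lever 223.48
315 143 155 204 216 tab 223.55 lever 223.51
335 141 155 204 215 tab 223.37 lever 223.54
```

View pics/z8.png

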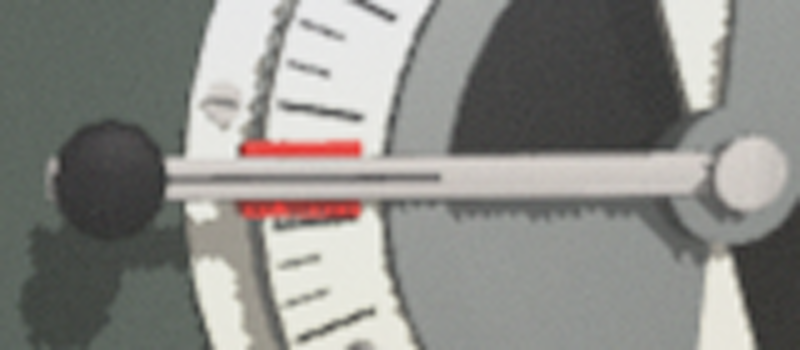

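Both views agree: lever 223.5°, tab 223.4°, equal red on both sides. Now to the starter.

Request:
move_arm(steps="-0.7 5 2 0 0 0.08; -1.4 10 3 0 0 0.16; -2.1 15 3 0 0 0.24; -2.8 20 3 0 0 0.32; -3.5 25 3 0 0 0.4; -4.2 30 3 0 0 0.5; -4.9 35 3 0 0 0.6; -5.5 40 3 0 0 0.7; -6.1 45 3 0 0 0.8; -6.7 50.6 3 0 0 0.82; -6.7 50.6 3 0 0 0.82; -6.7 50.6 3 0 0 0.82")

```text
t: 13.65
tool_pos: [0.4861, 0.3171, 0.2023]
ee_rot: [0.001, 1.0, -0.0, -0.0]
wrist_force: [-0.7, -0.1, -0.1]
finger_gap: 0.0001
```

```bash
python3 - <<'E'
from h import *
c=cam('wrist','w9.png');im=c['color']
o=r.get_obs();print(o['t'],o['tool_pos'],o['ee_rot'],proj(c,o['tool_pos']))
hsv=cv2.cvtColor(im,cv2.COLOR_BGR2HSV)
gr=((hsv[...,0]>45)&(hsv[...,0]<85)&(hsv[...,1]>110)&(hsv[...,2]>60)).astype('u1')
n,l,s,ce=cv2.connectedComponentsWithStats(gr);i=1+np.argmax(s[1:,4]);print(s[i],ce[i],ray(c,*ce[i],.078))
k=max(cv2.findContours((l==i).astype('u1'),0,1)[0],key=cv2.contourArea);e=cv2.fitEllipse(k);print(e,ray(c,*e[0],.078))
E
```

```text
13.7 [0.48640429 0.3165713  0.20241801] [ 1.68736848e-03  9.99998568e-01 -1.29357191e-04  1.62553269e-05] (np.float64(320.08695645384415), np.float64(244.70035613893592))
[312 179  22  22 374] [322.79679144 189.13903743] [0.48745917 0.31850011 0.078     ]
((322.78076171875, 189.1444549560547), (20.638212203979492, 21.242395401000977), 79.72552490234375) [0.48746477 0.31848408 0.078     ]
```

View pics/w9.png

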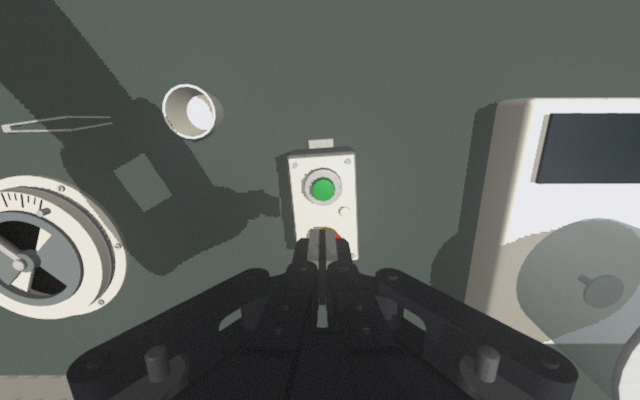

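Green button at (323,189), which projects to (0.487, 0.318), about 1.5 mm from under the tip; the red one is behind the fingers at (335,235). Descending to just above the button, then pressing.

Request:
move_arm(steps="0.1 0.15 -4 0 0 0; 0.1 0.15 -8 0 0 0; 0.1 0.15 -10.5 0 0 0; 0.1 0.15 -11.5 0 0 0; 0.1 0.15 -12 0 0 0; 0.1 0.15 -12 0 0 0")

```text
t: 14.45
tool_pos: [0.4881, 0.3187, 0.0833]
ee_rot: [0.002, 1.0, 0.0, 0.001]
wrist_force: [0.1, 0.1, 0.2]
finger_gap: 0.0
```

```bash
python3 - <<'E'
from h import *
c=cam('wrist','w10.png');c=cam('scene');cv2.imwrite('pics/s10.png',cv2.resize(c['color'][160:280,400:540],None,fx=5,fy=5,interpolation=2))
o=r.get_obs();print(o['t'],o['tool_pos'],o['wrist_force'])
E
```

```text
14.55 [0.48815122 0.31902686 0.08357173] [-0.55298101  0.71498103 -0.21795013]
```

View pics/s10.png

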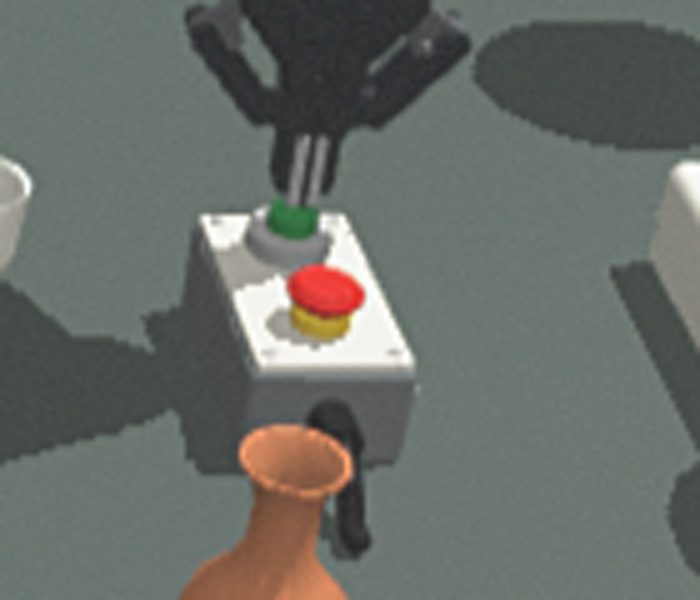

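```bash
python3 - <<'E'
from h import *
c=cam('scene');f=lambda p:((np.array(proj(c,p))-[400,160])*5).round(0)
print('tcp',f((.488,.3187,.0833)),'btn',f((.4873,.3184,.078)))
hsv=cv2.cvtColor(c['color'],cv2.COLOR_BGR2HSV)
m=((hsv[...,0]>45)&(hsv[...,0]<85)&(hsv[...,1]>110)&(hsv[...,2]>50));m[:190]=0;m[:,:440]=0;m[230:]=0;m[:,480:]=0
ys,xs=np.nonzero(m);print('green u',xs.min(),xs.max(),'v',ys.min(),ys.max(), ray(c,(xs.min()+xs.max())/2,(ys.min()+ys.max())/2,.075))
E
```

```text
tcp [295. 197.] btn [293. 205.]
green u 454 462 v 200 207 [0.4932448  0.31655013 0.075     ]
```

View pics/w10.png

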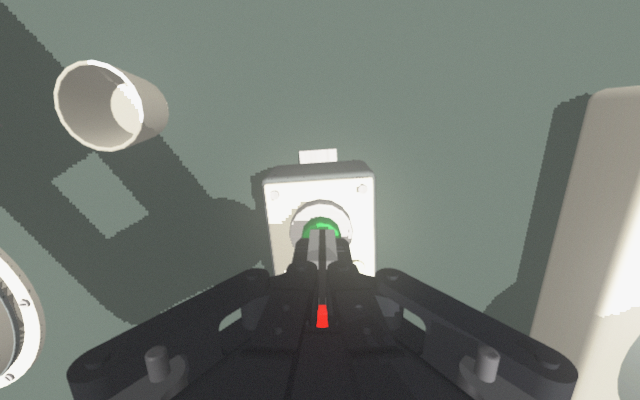

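The wrist view shows the tips at (322,235) centred across the green button and its collar (322,228), and clear of the red one. Pressing straight down.

Request:
move_arm(steps="-0.05 -0.1 -0.3 0 0 0; -0.05 -0.1 -0.5 0 0 0; -0.05 -0.1 -0.7 0 0 0; -0.05 -0.1 -0.9 0 0 0; -0.05 -0.1 -1.05 0 0 0; -0.05 -0.1 -1.15 0 0 0; -0.05 -0.1 -1.15 0 0 0")

```text
t: 15.48
tool_pos: [0.4872, 0.3179, 0.072]
ee_rot: [0.001, 1.0, 0.0, 0.0]
wrist_force: [-4.9, -3.0, 10.0]
finger_gap: 0.0001
```

Request:
move_arm(steps="0 0 -0.1 0 0 0; 0 0 -0.1 0 0 0")

```text
t: 15.72
tool_pos: [0.4872, 0.3179, 0.0719]
ee_rot: [0.001, 1.0, 0.0, 0.0]
wrist_force: [-7.3, -4.1, 14.6]
finger_gap: 0.0001
```

The force climbed from 10 to 14.6 N with z held at 0.072, which is the end stop (78 − 6 mm). Releasing straight up.

Request:
move_arm(steps="0 0 0.3 0 0 0; 0 0 0.6 0 0 0; 0 0 1 0 0 0; 0 0 3 0 0 0; 0 0 6 0 0 0; 0 0 11 0 0 0; 0 0 14 0 0 0; 0 0 14 0 0 0; 0 0 14 0 0 0")

```text
t: 16.85
tool_pos: [0.4867, 0.3176, 0.208]
ee_rot: [0.001, 1.0, -0.001, -0.001]
wrist_force: [0.1, -0.2, 0.1]
finger_gap: 0.0004
```

```bash
python3 - <<'E'
from h import *
c=cam('wrist','w11.png');im=c['color']
o=r.get_obs();print(o['t'],o['tool_pos'],o['wrist_force'])
s=cam('scene');np.save('s11.npy',s,allow_pickle=True);t=cam('top','t11.png')
a=cv2.resize(s['color'][160:280,400:540],None,fx=2.8,fy=2.8,interpolation=2);b=cv2.resize(t['color'][145:250,280:400],(392,336),interpolation=2)
cv2.imwrite('pics/m11.png',np.hstack([a,b]))
# compare objects with the first pictures
s0=np.load('scene0.npy',allow_pickle=True).item()['color']
d=cv2.absdiff(s0,s['color']).max(2)
for n,(x0,x1,y0,y1) in dict(stand=(145,215,190,255),loupe=(238,275,180,220),tweez=(318,355,203,216),cup=(378,412,188,222),flask=(430,475,245,312),start=(445,472,196,214),stop=(455,475,212,230)).items():
    print(n,(d[y0:y1,x0:x1]>40).mean().round(3))
E
```

```text
16.9 [0.48650853 0.31751737 0.20758628] [ 1.21568544 -0.41825897  0.18041909]
stand 0.0
loupe 0.091
tweez 0.21
cup 0.112
flask 0.0
start 0.0
stop 0.0
```

View pics/m11.png

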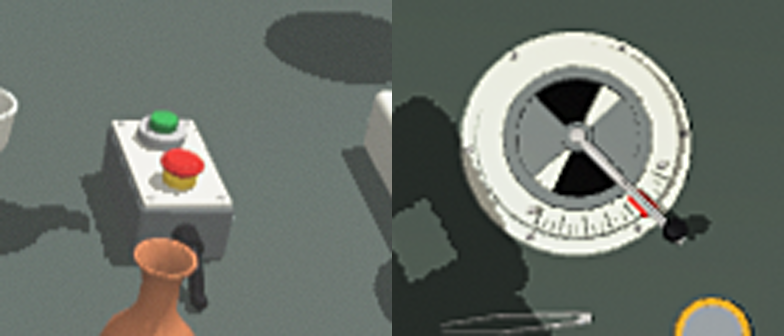

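View pics/w11.png

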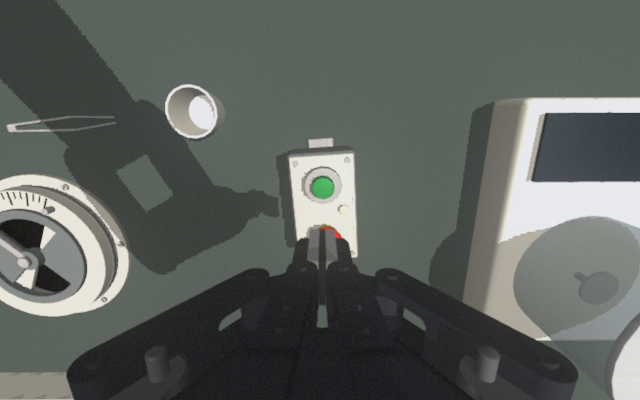

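The button is out again (green top as before in the scene view), the red button is unchanged and the lever is over the tab. The small image differences at the tweezers, cup and loupe come from the arm's shadow; the tweezers' end is at the same top-view pixel as at the start. Handing in.

```bash
python3 -c "
from h import *
print(r.hand_in())"
```

```text
the job is handed in; nothing more can be done
None
```

The damper is set on the red mark and the fan start button has been pressed fully in and has come out again. I handed the job in at about 17 s; the hand-in reported no verdict.

- **Damper:** I pushed the lever round by its knob with the shut fingertips, in three gentle pushes with a look after each. Two wrist views gave the lever at 223.4–223.5° and the tab at 223.4–223.5°, with red showing about equally on both sides. The top view shows uneven red, roughly what I'd expect from its slanted angle, though I did not measure it there.
- **Start button:** I pressed it only after the damper was set. The tip stopped at 72 mm above the counter, which is the full 6 mm of travel. Going a little further only raised the force from 10 to 14.6 N.
- **Stop button:** It was never touched and looks the same in the before and after pictures.
- **Other items:** The cup stand and flask areas showed no change. The tweezers, parting cup and loupe areas changed by 9–21% of pixels, which I put down to the arm's shadow. The tweezers' end is at the same top-view pixel, and the fingertips stayed about 5 cm above the counter. I did not measure the cup's or the loupe's position separately.

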